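# Show the water-level float to the phone in an inspection mirror

## Robot

A 7-joint arm with a two-finger parallel gripper is mounted at the origin on a cart in front of the work surface, level with it; the furniture and walls round the work are solid. World frame = base frame: x ahead of the robot, y to its left, z up, the work surface at z = 0. Lengths are in m, angles in rad, forces in N, time in s.
With the tool pointing down it reaches from about 0.4 to 0.85 m from the base axis. Payload 4.5 kg.
Tool frame: the origin (TCP) lies between the finger pads; the fingertips stand 11 mm ahead of it and the grasp point (between the pads) lies 8 mm behind it (r.nose_length is the distance from the TCP to the fingertips, in m); z points along the fingers, y is the line along which they close (so a half turn about z gives the same grasp; the last joint's range is limited). The gripper opens to 88 mm and grips with 3 to 60 N. Pads are 18 mm wide; open, the fingers measure 123 mm over their backs; the gripper's body (75 mm by 187 mm) begins 45 mm behind the grasp point.
Start: joints at [-1.308, 0.689, -0.195, 1.565, 0.157, 0.902, -0.215], TCP at [0.142, 0.609, 0.25] pointing down, gripper open.
Joint ranges: [-3.01, 3.01], [-0.46, 2.08], [-1.47, 1.51], [0.13, 2.56], [-1, 4.14], [0.04, 2.09], [-2.66, 2.66]. Speed limits (rad/s): [2.57, 2.57, 3.14, 3.14, 3.14, 3.14, 3.14].

## Interface

Orientations are given as a unit quaternion [x, y, z, w].
In Python, from plant import get_state, snapshot, camera_model, r gives the robot as it stands.
- The arm moves only by the shell command python3 -m inch 'ROWS' [FORCE]. ROWS is text: rows parted by semicolons, each of 7 numbers parted by spaces: the opening, from -1 (shut) to 1 (fully open), then the shift along the tool's x, y, z in m, then the turn, a rotation vector about the tool's x, y, z in rad. A call has 1 to 20 rows; each row shifts and turns the commanded pose from where the row before left it, along the tool's axes as they then stand; what a row does not reach is not made up. A row lasts 1/12 s, in which the tool goes at most 41.7 mm and 7.16 degrees, less where a joint would pass 70% of its speed; a pose out of reach is approached as far as the arm can. A call is refused whole if a number of a shift passes 0.0417 or a number of a turn 0.125, either way. A call with a gripper value outside its range is refused whole. The fingers move at their own pace and stop on an object; FORCE is the grip in N (left out, the last holds). Time passes only in rows, so rows that do not move let the fingers close. It gives the time, the measured TCP pose, the force, the opening and the grip force at its end, in the units of the state.
- get_state(): the state, without advancing time (a new reading comes with each control period).
- snapshot(name): name is "side" or "top"; returns (picture, depth): 480x640x3 uint8, red, green, blue; 480x640 float32, m along the optical axis (not along the pixel's ray), 0 where there is no reading.
- camera_model(name): a dict with "intrinsics" (3x3 intrinsics, pixels), "view" (4x4, takes a point from world to camera coordinates). Camera axes: x right, y down, z forward; pixel columns grow to the right and rows downward; lengths in m; the calibration is good to about 2 mm. A picture is of the moment at which its call begins. camera_model takes no time and is no camera call.
- r.finish_job(): hands the job in; it is judged then, once.
The state is a dict: "clock": time; "q": joint angles; "qd": joint speeds; "joint_torque": joint torques, N m; "tool_pos": TCP position; "eef_rot": TCP orientation; "contact_force": force on the tool from outside, world axes, zero at the start; "moment": the same for the moment, N m; "opening": opening from 0.0 (shut) to 1.0 (fully open); "finger_force": force on a finger pad.
Only numpy, scipy, OpenCV 4.12 (cv2) and the standard library are available. Lean on these libraries where they do the work, as an engineer would, in place of code of your own. Each camera call takes 0.05 s, during which the arm holds its last target. There are 200 camera calls.

## Task

The phone on its stand is filming for the service engineer, who has to see the float in the level slot on the hidden side of the sauce warmer. First clear the two balls of paper that lie between the slot and the inspection mirror into the steel scraps pan; then take the mirror by the ball knob on its handle and tilt it until the phone's lens sees the float near the middle of the mirror. The mirror's hinge is worn and it flops back when let go, so finish still holding it steady at that angle by the knob; leave the salt shaker and the dip tubs where they stand.

Things in the scene. Friction and masses are not known exactly. Their poses are not given: they have to be found in the camera images.
- warmer: Stainless sauce warmer (bain-marie) with two lids, 200 mm along its own x, 150 mm along its y, 165 mm high plus 20 mm lid knobs; fixed. Origin: centre of its underside, on the worktop; z up. Its own -y side carries the upright level slot (in the middle, x = 0) and looks at the mirror. Phone stand and mirror yoke always stand at the same places relative to it: lens, float and mirror middle all lie in its plane x = 0, and the mirror's hinge runs along its x.
- float_disc (a joint): Height of the float in the slot: 0 to 0.100 m, 0 = lowest. It differs each time and stays put. The float is a flat 18 mm disc; its middle is 30 mm above the worktop at 0 and 130 mm at 0.100.
- float_mark (a point): Middle of the float's visible face: in the warmer's frame at x = 0, y = -0.080, z = 0.030 + joint float_disc. It is the mark to be shown.
- phone_lens (a point): Lens on the back of the phone, looking over the lids down at the mirror: in the warmer's frame at x = 0, y = +0.125, z = 0.355. The stand is fixed; the phone is 150 x 72 x 8 mm, held level.
- mirror_face (a point): Middle of the mirror's reflecting face (78 mm along the hinge, 58 mm across), which lies on the hinge line, so it does not move as the mirror tilts: in the warmer's frame at x = 0, y = -0.235, z = 0.055. The point's z axis is the mirror's normal, its x axis the hinge line, its -y axis points along the handle to the knob. The mirror sits in a fixed yoke with a foot 108 mm (along the hinge) x 42 x 12 mm and two uprights to 63 mm height, 47 mm either side.
- mirror_knob (a point): Centre of the ball knob, 22 mm across, at the end of the mirror's thin round handle, 120 mm from the hinge line and in the plane of the mirror's face.
- mirror (a joint): Tilt of the mirror, rad, 0 to 1.15. At 0 it has flopped back against its stop: the handle leans 1.222 rad (70 degrees) from upright away from the warmer and the normal points 1.222 rad above level, towards the warmer. At a value t both angles are 1.222 - t, so raising the handle towards upright (towards the warmer) turns the face down towards the slot. Only gravity acts on it (mirror with handle 0.15 kg, almost no friction): less than 1 N at the knob moves it.
- paper_ball_1_center (a point): Centre of a crumpled ball of greaseproof paper, stiff, 36 mm across, 10 to 20 g, lying on the worktop between slot and mirror (centre 18 mm up).
- paper_ball_2_center (a point): The same for the second, equal ball.
- paper_ball_1: The first paper ball; origin in the middle of its underside as it lay at the start.
- paper_ball_2: The second paper ball; likewise.
- scraps_pan: Open steel pan for scraps, fixed, inside 170 mm along its x and 106 mm along its y, walls and floor 3 mm, rim 63 mm high with a 15 mm wide flange, outside 192 x 128 mm. Origin: centre of its underside, on the worktop.
- salt_shaker: Bystander: round aluminium salt shaker, 68 mm across, 115 mm high; origin at its underside.
- dip_tub_1: Bystander: lidded dip tub, 66 x 73 x 37 mm; origin at its underside.
- dip_tub_2: Bystander: another lidded dip tub of the same size; origin at its underside.

How it is judged:
By the outcome, as a careful person would: the job done as asked, in the order asked, and still so for the second after the job is handed in, while the arm keeps its last pose, push and grip.
It also fails if it takes over 61 s, if anything falls off the work surface, if the arm or the gripper's body presses on something with over 40 N, if the wrist force passes 120 N, or if a joint passes its speed limit or range.

## Working session

There is one attempt and no reset: what is moved stays moved. The work goes in short steps, Python scripts to look and compute and a shell command to move; the robot and the scene stay as the last step left them, time stands still between calls to the robot, and variables do not carry over. Pictures are saved under pics/ and viewed, at most 10 in all, crops included, and the job is handed in when it is done.

```bash
ls; mkdir -p pics; python3 - <<'E'
from plant import *
import cv2,numpy as np
for n in("top","side"):
    p,d=snapshot(n); cv2.imwrite(f"pics/{n}0.png",p[...,::-1]); np.save(f"pics/{n}0.npy",d)
    m=camera_model(n); print(n,np.round(m["intrinsics"],1).tolist(),np.round(m["view"],3).tolist())
s=get_state(); print(s, r.nose_length)
E
```

```text
pics
top [[492.7, 0.0, 320.6], [0.0, 492.7, 243.2], [0.0, 0.0, 1.0]] [[0.411, -0.912, -0.007, -0.257], [-0.789, -0.352, -0.503, 0.535], [0.456, 0.212, -0.864, 1.445], [0.0, 0.0, 0.0, 1.0]]
side [[575.5, 0.0, 325.7], [0.0, 575.5, 253.0], [0.0, 0.0, 1.0]] [[0.999, 0.049, 0.021, -0.526], [0.047, -0.627, -0.777, 0.143], [-0.025, 0.777, -0.629, 1.585], [0.0, 0.0, 0.0, 1.0]]
{'clock': 0.1, 'q': array([-1.30818451,  0.68987294, -0.1945312 ,  1.56618763,  0.15731672,
        0.90252236, -0.21508897]), 'qd': array([ 7.64069353e-04, -1.15613837e-03, -2.54323731e-04, -2.01056207e-03,
       -8.50751988e-04,  1.02922432e-03, -3.00828223e-05]), 'joint_torque': array([-4.87804937e-03, -5.28500211e+01, -1.27167854e+00, -1.53836650e+01,
       -5.24345529e-02,  2.01763411e-03,  4.32160437e-05]), 'tool_pos': array([0.14168273, 0.60818738, 0.24902144]), 'eef_rot': array([ 1.14106867e-01,  9.93468160e-01, -7.98135868e-04, -2.80504968e-05]), 'contact_force': array([ 0.74702971, -0.17996719,  0.04268296]), 'moment': array([0.03468509, 0.00818657, 0.06589175]), 'finger_force': 0.0, 'opening': 0.993635640417363} 0.011
```

View pics/top0.png

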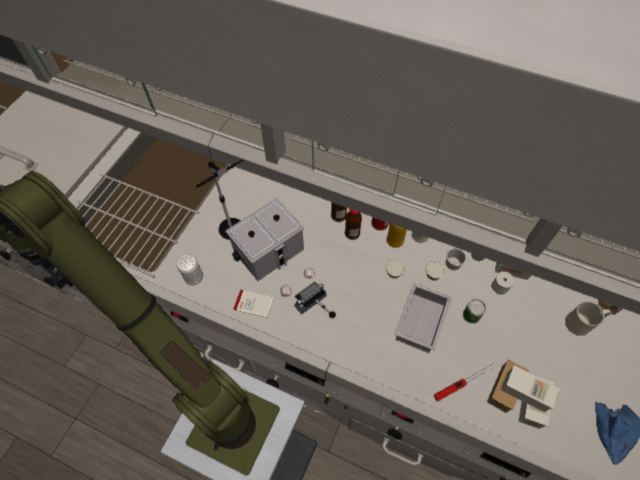

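View pics/side0.png

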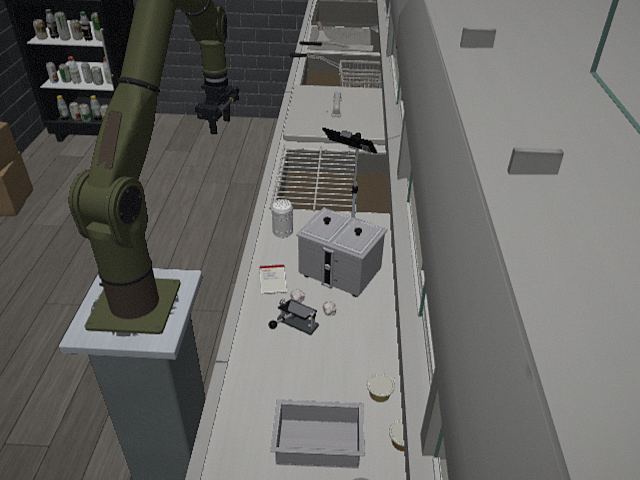

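The top view shows the warmer at about (267,238), the balls at (309,272) and (286,290), the mirror at (310,295), its knob at (332,314) and the pan at (424,318). In the side view the slot is at (327,267), the balls at (298,296) and (330,308), and the knob at (273,324).

```bash
cat >h.py <<'E'
from plant import *
import cv2,numpy as np
from scipy.spatial.transform import Rotation as R
def cloud(n,d):
    m=camera_model(n);K=m["intrinsics"];V=np.array(m["view"])
    v,u=np.mgrid[:480,:640]
    c=np.stack([(u-K[0][2])/K[0][0]*d,(v-K[1][2])/K[1][1]*d,d],-1)
    P=(c-V[:3,3])@V[:3,:3]; P[d==0]=np.nan; return P
def proj(n,p):
    m=camera_model(n);V=np.array(m["view"]);c=V[:3,:3]@np.array(p)+V[:3,3]
    q=np.array(m["intrinsics"])@c; return q[:2]/q[2]
def look(n,tag):
    p,d=snapshot(n); cv2.imwrite(f"pics/{n}{tag}.png",p[...,::-1]); return p,cloud(n,d)
E
python3 - <<'E'
from h import *
C={n:cloud(n,np.load(f"pics/{n}0.npy")) for n in("top","side")}
def box(n,u0,u1,v0,v1,z0,z1):
    P=C[n][v0:v1,u0:u1].reshape(-1,3); return P[(P[:,2]>z0)&(P[:,2]<z1)]
def rect(name,P): print(name,len(P),np.round(P.mean(0),4),[np.round(x,4) for x in cv2.minAreaRect(P[:,:2].astype(np.float32)*1000)])
for n,b in(("top",(220,310,195,285)),("side",(290,390,200,300))): rect("lid "+n,box(n,*b,.155,.175))
for n,b in(("top",(395,455,280,355)),("side",(265,370,395,470))): rect("pan "+n,box(n,*b,.055,.075)); 
for n,bs in(("top",((301,317,264,280),(278,294,283,298))),("side",((322,339,300,317),(290,306,288,303)))):
    for b in bs:
        P=box(n,*b,.012,.05); print("ball",n,len(P),np.round(P.min(0),4),np.round(P.max(0),4),np.round(P.mean(0),4))
for n,b in(("top",(326,339,307,321)),("side",(266,280,317,331))):
    P=box(n,*b,.07,.13);print("knob",n,len(P),np.round(P.min(0),4),np.round(P.max(0),4),np.round(P.mean(0),4))
for n,b in(("top",(170,205,250,290)),("side",(268,298,195,240))):
    P=box(n,*b,.06,.14);print("salt",n,len(P),np.round(P.min(0),4),np.round(P.max(0),4))
for n in C:
  p=cv2.imread(f"pics/{n}0.png"); b=dict(top=(225,345,190,325),side=(260,395,200,340))[n]
  cv2.imwrite(f"pics/{n}0c.png",cv2.resize(p[b[2]:b[3],b[0]:b[1]],None,fx=4.2,fy=4.2,interpolation=2))
E
```

```text
lid top 2433 [0.5525 0.167  0.1639] [array([577.0924, 208.071 ]), array([251.4528, 208.0652]), np.float64(63.2766)]
lid side 2486 [0.5605 0.1557 0.1653] [array([578.643 , 203.5435]), array([241.6003, 210.7851]), np.float64(61.7277)]
pan top 654 [ 0.5279 -0.3982  0.0629] [array([ 528.3718, -397.1392]), array([195.8562, 127.9448]), np.float64(0.8259)]
pan side 1489 [ 0.5293 -0.3945  0.0636] [array([ 529.6632, -397.11  ]), array([192.2297, 132.5166]), np.float64(0.8578)]
ball top 91 [ 0.5151 -0.0165  0.0121] [0.5517 0.0225 0.0446] [0.5306 0.0013 0.0288]
ball top 105 [0.4231 0.028  0.012 ] [0.4637 0.0671 0.042 ] [0.4395 0.0452 0.0284]
ball side 152 [ 0.5161 -0.0189  0.0136] [0.5543 0.0203 0.0404] [ 0.5355 -0.003   0.0292]
ball side 154 [ 0.4256 -0.0079  0.0136] [0.4635 0.0631 0.0499] [0.4445 0.0373 0.0309]
knob top 50 [ 0.3873 -0.1501  0.0847] [ 0.4155 -0.1142  0.1143] [ 0.4003 -0.1369  0.0999]
knob side 73 [ 0.3908 -0.1527  0.0845] [ 0.4152 -0.1115  0.112 ] [ 0.4034 -0.1412  0.1014]
salt top 415 [0.3335 0.3257 0.0601] [0.4014 0.3941 0.1214]
salt side 460 [0.3357 0.3229 0.0603] [0.4024 0.3915 0.1208]
```

View pics/side0c.png

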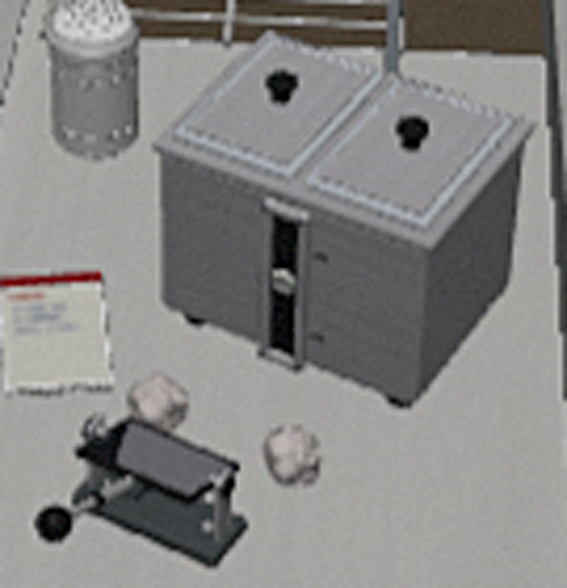

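View pics/top0c.png

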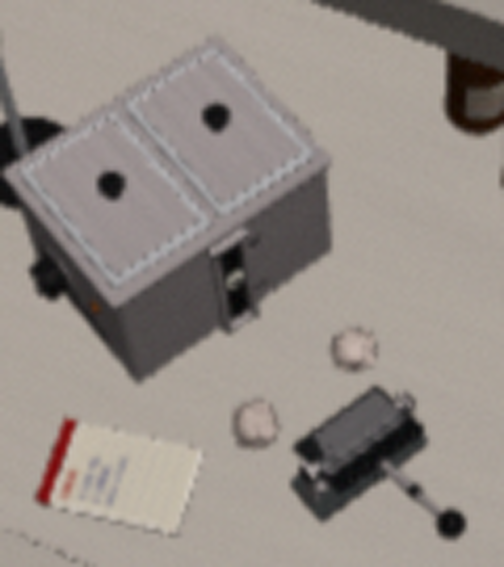

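The crops show the slot with the float at side-crop (284,281) and top-crop (235,278). The knob is at (54,523) and (451,522), and both balls lie clear. Next I fit the warmer pose, the float height and the required tilt from the lid corners, float and knob.

```bash
cat >>h.py <<'E'
def W2w(X,p):  # warmer frame -> world
    return R.from_euler('z',X[2]).apply(p)+[X[0],X[1],0]
E
python3 - <<'E'
from h import *
from scipy.optimize import least_squares
obs={"side":((260,200),[(155,147),(270,35),(535,125),(430,245)],(284,281),(54,523)),
"top":((225,190),[(118,303),(5,172),(212,40),(328,160)],(235,278),(451,522))}
px=lambda o,c:(np.array(c)+.5)/4.2-.5+o
a=1.2217
def pts(X):
    sx,sy=X[4],X[5]
    L=[(-sx,-sy,.165),(-sx,sy,.165),(sx,sy,.165),(sx,-sy,.165),(0,-.08,.03+X[3]),(0,-.235-.12*np.sin(a),.055+.12*np.cos(a))]
    return W2w(X,np.array(L))
def f(X):
    e=[]
    for n,(o,c,fl,k) in obs.items():
        w=pts(X)
        for p,q in zip(w,c+[fl,k]): e+=list(proj(n,p)-px(o,q))
    return e
# sign: near-left corner = (-x,-y)
s=least_squares(f,[.577,.206,np.radians(-28),.05,.1,.075]); print(np.round(s.x,4),s.cost,np.round(np.reshape(s.fun,(-1,2)),1).tolist())
X=s.x;print("yaw deg",np.degrees(X[2]))
# tilt
M=np.array([-.235,.055]);F=np.array([-.08,.03+X[3]]);Ln=np.array([.125,.355])
u=lambda v:v/np.linalg.norm(v)
for dz in(-.004,0,.004):
  n=u(u(F+[0,dz]-M)+u(Ln-M)); el=np.arctan2(n[1],n[0]); print("normal elev",el,"t",1.2217-el)
n=u(u(F-M)+u(Ln-M)); el=np.arctan2(n[1],n[0])
for e in(1.2217,el):
  print("knob",W2w(X,[0,-.235-.12*np.sin(e),.055+.12*np.cos(e)]))
print("mirror",W2w(X,[0,-.235,.055]))
for n,w in(("ball",[.534,.002,.018]),("ball",[.4442,.0465,.018])): print(proj("side",w),proj("top",w), R.from_euler('z',-X[2]).apply(np.array(w)-[X[0],X[1],0]))
E
```

```text
[ 0.5593  0.1664 -0.4714  0.0612  0.1002  0.0749] 13.525117859720138 [[-0.0, -2.0], [-0.2, -1.6], [-1.3, -1.8], [-0.6, -1.4], [-0.6, -0.2], [-0.3, 1.4], [0.1, -0.4], [0.5, -1.1], [1.3, -1.6], [1.0, -0.7], [0.9, 0.3], [1.1, 0.9]]
yaw deg -27.011177243234098
normal elev 0.44984989995389574 t 0.7718501000461042
normal elev 0.46215285579564913 t 0.7595471442043509
normal elev 0.47431596176089297 t 0.747384038239107
knob [ 0.401359   -0.143437    0.09604585]
knob [ 0.42827129 -0.09064412  0.16241136]
mirror [ 0.45257141 -0.04297543  0.055     ]
[328.42009671 309.19374491] [309.07587198 273.65873108] [ 0.05211995 -0.15794862  0.018     ]
[296.86892238 296.32329038] [285.60600443 290.80675097] [-0.04809479 -0.15908673  0.018     ]
```

```bash
python3 -m inch '1 -.026 -.025 0 0 0 0;1 -.026 -.025 0 0 0 0;1 -.026 -.025 0 0 0 0;1 -.026 -.025 0 0 0 0;1 -.026 -.025 0 0 0 0;1 -.026 -.025 0 0 0 0;1 -.026 -.025 0 0 0 0;1 -.026 -.025 0 0 0 0;1 -.026 -.025 0 0 0 0;1 -.026 -.025 0 0 0 0;1 -.026 -.025 0 0 0 0;1 -.026 -.025 0 0 0 0;1 -.026 -.025 0 0 0 0;1 -.026 -.025 0 0 0 0;1 -.026 -.025 0 0 0 0;1 -.026 -.025 0 0 0 0;1 -.026 -.025 0 0 0 0;1 -.026 -.025 0 0 0 0;1 -.026 -.025 0 0 0 0;1 -.026 -.025 0 0 0 0'
python3 -m inch '1 0 0 0 0 0 .121;1 0 0 0 0 0 .121;1 0 0 0 0 0 .121;1 0 0 0 0 0 .121;1 0 0 0 0 0 .121;1 0 0 0 0 0 .121;1 0 0 0 0 0 .121;1 0 0 0 0 0 .121;1 0 0 0 0 0 .121;1 0 0 0 0 0 .121;1 0 0 0 0 0 .121;1 0 0 0 0 0 .121;1 0 0 0 0 0 .121;1 0 0 0 0 0 .121;1 0 0 0 0 0 .121;1 0 0 0 0 0 0;1 0 0 0 0 0 0'
cat >>h.py <<'E'
def to(target,yaw=None,cmd=None):
    s=get_state(); Q=R.from_quat(s["eef_rot"]); d=Q.inv().apply(np.array(target)-s["tool_pos"])
    M=Q.as_matrix()
    print("t",round(s["clock"],2),"pos",np.round(s["tool_pos"],4),"y-ang",round(np.degrees(np.arctan2(M[1,1],M[0,1])),1),"z",np.round(M[:,2],3),"q",np.round(s["q"],2),"F",np.round(s["contact_force"],1),"open",round(s["opening"],3),"ff",s["finger_force"])
    print("tool shift",np.round(d,4))
E
python3 -c "
from h import *
to([.534,.002,.015])"
```

```text
clock: 1.77
tool_pos: [0.5352, 0.002, 0.2495]
eef_rot: [0.114, 0.993, 0.0, -0.0]
contact_force: [0.9, -0.8, -0.8]
opening: 1.003
finger_force: 0.0
clock: 3.18
tool_pos: [0.5345, 0.004, 0.2494]
eef_rot: [0.852, 0.523, -0.0, -0.0]
contact_force: [-0.0, -0.6, 0.2]
opening: 0.998
finger_force: 0.0
t 3.18 pos [0.5345 0.004  0.2494] y-ang -26.9 z [-0.001 -0.    -1.   ] q [-0.26  0.58  0.26  1.85 -0.22  0.73 -0.34] F [-0.  -0.6  0.2] open 0.998 ff 0.0
tool shift [-0.0019  0.0006  0.2344]
```

```bash
python3 -m inch '.7 -.002 0 .03 0 0 0;.7 0 0 .03 0 0 0;.7 0 0 .03 0 0 0;.7 0 0 .03 0 0 0;.7 0 0 .03 0 0 0;.7 0 0 .03 0 0 0;.7 0 0 .024 0 0 0;.7 0 0 .015 0 0 0;.7 0 0 .010 0 0 0;.7 0 0 .005 0 0 0;.7 0 0 0 0 0 0;-1 0 0 0 0 0 0;-1 0 0 0 0 0 0;-1 0 0 0 0 0 0;-1 0 0 0 0 0 0;-1 0 0 0 0 0 0;-1 0 0 0 0 0 0;-1 0 0 0 0 0 0' 8
python3 -c "
from h import *
to([.534,.002,.015])"
```

```text
clock: 4.68
tool_pos: [0.5343, 0.0021, 0.0162]
eef_rot: [0.853, 0.522, 0.0, 0.0]
contact_force: [0.1, -0.1, 4.6]
opening: 0.504
finger_force: 8.0
t 4.68 pos [0.5343 0.0021 0.0162] y-ang -27.1 z [ 0.001  0.    -1.   ] q [-0.14  0.97  0.08  1.98 -0.32  0.21 -0.25] F [ 0.1 -0.1  4.6] open 0.504 ff 8.000153676839545
tool shift [-0.0002 -0.0002  0.0012]
```

```bash
python3 -m inch '-1 0 0 -.015 0 0 0;-1 0 0 -.03 0 0 0;-1 0 0 -.04 0 0 0;-1 0 0 -.04 0 0 0;-1 0 0 -.03 0 0 0;-1 -.022 .013 -.015 0 0 0;-1 -.029 .017 0 0 0 0;-1 -.029 .017 0 0 0 0;-1 -.029 .017 0 0 0 0;-1 -.029 .017 0 0 0 0;-1 -.029 .017 0 0 0 0;-1 -.029 .017 0 0 0 0;-1 -.029 .017 0 0 0 0;-1 -.029 .017 0 0 0 0;-1 -.029 .017 0 0 0 0;-1 -.029 .017 0 0 0 0;-1 -.029 .017 0 0 0 0;-1 0 0 0 0 0 0'
python3 -c "
from h import *
to([.56,-.397,.055])"
```

```text
clock: 6.18
tool_pos: [0.5535, -0.4021, 0.1856]
eef_rot: [0.855, 0.518, -0.002, 0.003]
contact_force: [-1.2, -0.6, -0.7]
opening: 0.502
finger_force: 8.0
t 6.18 pos [ 0.5535 -0.4021  0.1856] y-ang -27.6 z [-0.001 -0.008 -1.   ] q [ 0.47  0.85  0.17  1.44 -0.16  0.86  0.21] F [-1.2 -0.6 -0.7] open 0.502 ff 7.999194210860878
tool shift [0.0085 0.003  0.1306]
```

```bash
python3 -m inch '-1 .004 -.006 .02 0 0 0;-1 0 0 .03 0 0 0;-1 0 0 .03 0 0 0;-1 0 0 .03 0 0 0;-1 0 0 .015 0 0 0;-1 0 0 .005 0 0 0;-1 0 0 0 0 0 0;.7 0 0 0 0 0 0;.7 0 0 0 0 0 0;.7 0 0 0 0 0 0;.7 0 0 0 0 0 0;.7 0 0 -.02 0 0 0;.7 0 0 -.04 0 0 0;.7 0 0 -.04 0 0 0;.7 0 0 -.03 0 0 0;.7 0 0 -.01 0 0 0;.7 0 0 0 0 0 0'
python3 - <<'E'
from h import *
to([.4442,.0465,.015])
for n in("top","side"):
    p,P=look(n,"1"); c=[]
    for (u0,u1,v0,v1) in([(395,455,280,355),(275,320,262,300)] if n=="top" else [(265,370,395,470),(285,340,285,320)]):
        c.append(cv2.resize(p[v0:v1,u0:u1],(300,300)))
    cv2.imwrite(f"pics/{n}1c.png",np.hstack(c)[...,::-1])
cv2.imwrite("pics/b1.png",np.vstack([cv2.imread("pics/top1c.png"),cv2.imread("pics/side1c.png")]))
E
```

```text
clock: 7.6
tool_pos: [0.5548, -0.3877, 0.1998]
eef_rot: [0.853, 0.522, 0.002, 0.003]
contact_force: [-1.1, 0.1, -0.4]
opening: 0.851
finger_force: 0.0
t 7.6 pos [ 0.5548 -0.3877  0.1998] y-ang -27.1 z [ 0.006 -0.004 -1.   ] q [ 0.46  0.82  0.17  1.46 -0.16  0.87  0.2 ] F [-1.1  0.1 -0.4] open 0.851 ff 0.0
tool shift [ 0.3363 -0.2976  0.1823]
```

View pics/b1.png

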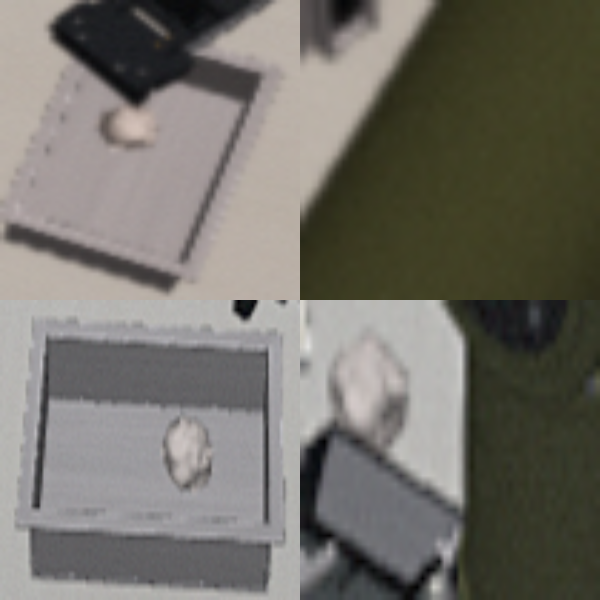

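Ball 1 is in the pan (side tile about (187,452)), and ball 2 is untouched at the upper left of the lower-right tile.

```bash
python3 -m inch '.7 .024 -.0213 0 0 0 0;.7 .024 -.0213 0 0 0 0;.7 .024 -.0213 0 0 0 0;.7 .024 -.0213 0 0 0 0;.7 .024 -.0213 0 0 0 0;.7 .024 -.0213 0 0 0 0;.7 .024 -.0213 0 0 0 0;.7 .024 -.0213 0 0 0 0;.7 .024 -.0213 0 0 0 0;.7 .024 -.0213 0 0 0 0;.7 .024 -.0213 0 0 0 0;.7 .024 -.0213 0 0 0 0;.7 .024 -.0213 0 0 0 0;.7 .024 -.0213 0 0 0 0;.7 0 0 0 0 0 0;.7 0 0 0 0 0 0;.7 0 0 0 0 0 0'
python3 -c "
from h import *
to([.4442,.0465,.015])"
```

```text
clock: 9.12
tool_pos: [0.44, 0.048, 0.1947]
eef_rot: [0.853, 0.522, -0.001, -0.0]
contact_force: [0.8, -0.6, -0.9]
opening: 0.851
finger_force: 0.0
t 9.12 pos [0.44   0.048  0.1947] y-ang -27.1 z [-0.002 -0.001 -1.   ] q [-0.36  0.57  0.23  2.17 -0.29  0.43 -0.37] F [ 0.8 -0.6 -0.9] open 0.851 ff 0.0
tool shift [0.001  0.0047 0.1797]
```

```bash
python3 -m inch '.7 .001 .0045 .03 0 0 0;.7 0 0 .035 0 0 0;.7 0 0 .035 0 0 0;.7 0 0 .035 0 0 0;.7 0 0 .02 0 0 0;.7 0 0 .013 0 0 0;.7 0 0 .008 0 0 0;.7 0 0 .003 0 0 0;.7 0 0 0 0 0 0;-1 0 0 0 0 0 0;-1 0 0 0 0 0 0;-1 0 0 0 0 0 0;-1 0 0 0 0 0 0;-1 0 0 0 0 0 0;-1 0 0 0 0 0 0' 8
python3 -c "
from h import *
to([.4442,.0465,.015])"
```

```text
clock: 10.37
tool_pos: [0.4503, 0.0482, 0.0286]
eef_rot: [0.853, 0.522, -0.005, -0.002]
contact_force: [-0.1, 0.7, 2.0]
opening: 0.486
finger_force: 8.0
t 10.37 pos [0.4503 0.0482 0.0286] y-ang -27.1 z [-0.01  -0.001 -1.   ] q [-0.23  0.92  0.04  2.21 -0.99  0.04  0.31] F [-0.1  0.7  2. ] open 0.486 ff 8.001908585429192
tool shift [-0.0042 -0.0045  0.0136]
```

```bash
python3 -m inch '-1 0 0 -.01 0 0 0;-1 0 0 -.015 0 0 0;-1 0 0 -.025 0 0 0;-1 0 0 -.03 0 0 0;-1 0 0 -.03 0 0 0;-1 0 0 -.03 0 0 0;-1 0 0 -.02 0 0 0;-1 0 0 0 0 0 0'
python3 - <<'E'
from h import *
to([.505,-.397,.185])
p,P=look("side","2"); cv2.imwrite("pics/s2c.png",cv2.resize(p[180:340,230:390],(480,480))[...,::-1])
E
```

```text
clock: 11.03
tool_pos: [0.4536, 0.0484, 0.1915]
eef_rot: [0.853, 0.522, -0.002, -0.001]
contact_force: [-0.6, -0.7, -1.0]
opening: 0.49
finger_force: 8.0
t 11.03 pos [0.4536 0.0484 0.1915] y-ang -27.1 z [-0.004 -0.    -1.   ] q [-0.57  0.66  0.6   2.14 -0.72  0.55  0.1 ] F [-0.6 -0.7 -1. ] open 0.49 ff 7.999127581715584
tool shift [-0.3731  0.2486  0.0064]
```

View pics/s2c.png

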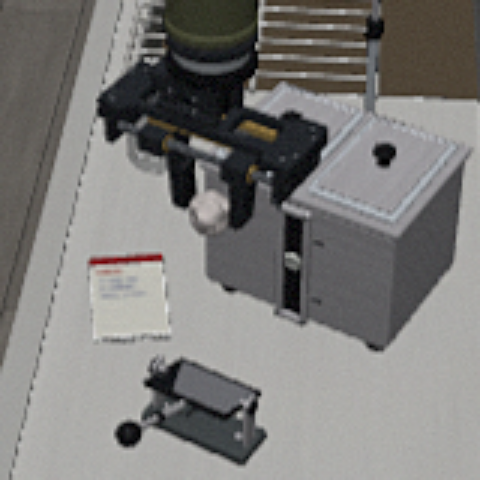

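Ball 2 is held at the fingertips (208,212), and the area between slot and mirror is clear. Next: carry it to the pan.

```bash
python3 -m inch '-1 -.0267 .0178 0 0 0 0;-1 -.0267 .0178 0 0 0 0;-1 -.0267 .0178 0 0 0 0;-1 -.0267 .0178 0 0 0 0;-1 -.0267 .0178 0 0 0 0;-1 -.0267 .0178 0 0 0 0;-1 -.0267 .0178 0 0 0 0;-1 -.0267 .0178 0 0 0 0;-1 -.0267 .0178 0 0 0 0;-1 -.0267 .0178 0 0 0 0;-1 -.0267 .0178 0 0 0 0;-1 -.0267 .0178 0 0 0 0;-1 -.0267 .0178 0 0 0 0;-1 -.0267 .0178 0 0 0 0;-1 0 0 0 0 0 0;-1 0 0 0 0 0 0'
python3 -c "
from h import *
to([.505,-.397,.06])"
```

```text
clock: 12.42
tool_pos: [0.502, -0.3994, 0.1861]
eef_rot: [0.854, 0.52, -0.005, -0.003]
contact_force: [1.0, 0.8, -0.2]
opening: 0.492
finger_force: 8.0
t 12.42 pos [ 0.502  -0.3994  0.1861] y-ang -27.3 z [-0.012  0.001 -1.   ] q [ 0.31  0.86  0.56  1.59 -0.55  0.87  0.6 ] F [ 1.   0.8 -0.2] open 0.492 ff 7.999017052352428
tool shift [0.0041 0.003  0.1261]
```

```bash
python3 -m inch '-1 .003 .002 .02 0 0 0;-1 0 0 .03 0 0 0;-1 0 0 .03 0 0 0;-1 0 0 .03 0 0 0;-1 0 0 .012 0 0 0;-1 0 0 .004 0 0 0;-1 0 0 0 0 0 0;.6 0 0 0 0 0 0;.6 0 0 0 0 0 0;.6 0 0 0 0 0 0;.6 0 0 0 0 0 0;.6 0 0 -.02 0 0 0;.6 0 0 -.04 0 0 0;.6 0 0 -.04 0 0 0;.6 0 0 -.03 0 0 0;.6 0 0 -.01 0 0 0;.6 0 0 0 0 0 0'
python3 - <<'E'
from h import *
to([.4013,-.1425,.088])
p,P=look("side","3")
cs=[p[395:470,265:370],p[260:350,250:355]]
t,T=look("top","3")
def surf(A,b):
    Q=A[b[2]:b[3],b[0]:b[1]].reshape(-1,3);Q=Q[(Q[:,2]>.015)&(Q[:,2]<.055)&(abs(Q[:,0]-.529)<.08)&(abs(Q[:,1]+.397)<.05)];return len(Q),np.round(Q.min(0),3),np.round(Q.max(0),3)
cv2.imwrite("pics/s3c.png",np.hstack([cv2.resize(c,(380,380)) for c in cs])[...,::-1])
# knob by fit: black pixels near the predicted place
for n,img in(("side",p),("top",t)):
    u,v=proj(n,[.4013,-.1425,.096]).round().astype(int)
    g=img[v-12:v+13,u-12:u+13].max(2); ys,xs=np.nonzero(g<60); print(n,(u,v),len(xs),u-12+xs.mean() if len(xs) else 0,v-12+ys.mean() if len(xs) else 0)
E
```

```text
clock: 13.83
tool_pos: [0.508, -0.3977, 0.2057]
eef_rot: [0.853, 0.522, -0.004, 0.001]
contact_force: [0.3, -0.1, 0.1]
opening: 0.801
finger_force: 0.0
t 13.83 pos [ 0.508  -0.3977  0.2057] y-ang -27.1 z [-0.005 -0.005 -1.   ] q [ 0.3   0.84  0.58  1.57 -0.54  0.9   0.59] F [ 0.3 -0.1  0.1] open 0.801 ff 0.0
tool shift [ 0.1794 -0.211   0.117 ]
side (np.int64(272), np.int64(325)) 264 276.3333333333333 329.3712121212121
top (np.int64(333), np.int64(315)) 26 331.3076923076923 313.6923076923077
```

View pics/s3c.png

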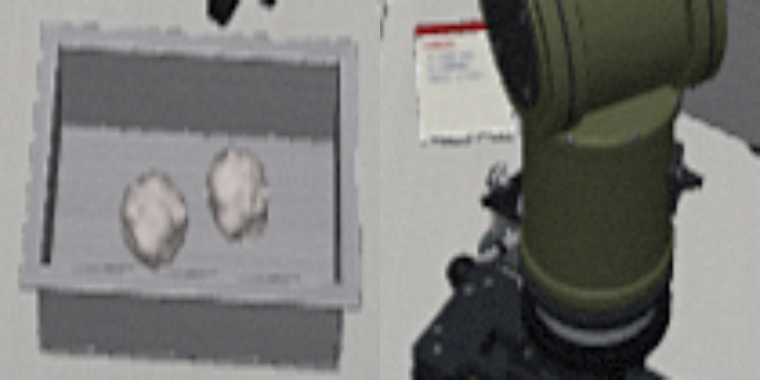

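Both balls are in the pan, at (155,218) and (238,193) in the left tile. The arm hides the mirror in this view. Next I refine the knob position from the first pictures.

```bash
python3 - <<'E'
from h import *
from scipy.optimize import least_squares
o={"side":(272.5,324.2),"top":(332.0,313.9)}
for z in(.096,):
    for ns in(("side",),("top",),("side","top")):
        s=least_squares(lambda X:np.concatenate([proj(n,[X[0],X[1],z])-o[n] for n in ns]),[.4,-.14]); print(ns,np.round(s.x,4))
s=least_squares(lambda X:np.concatenate([proj(n,X)-o[n] for n in o]),[.4,-.14,.096]); print(s.x,s.fun)
# lids at z=.165 relative
obs={"side":((260,200),[(155,147),(270,35),(535,125),(430,245)]),"top":((225,190),[(118,303),(5,172),(212,40),(328,160)])}
for n,(oo,c) in obs.items():
    w=[least_squares(lambda X:proj(n,[X[0],X[1],.165])-((np.array(q)+.5)/4.2-.5+oo),[.56,.17]).x for q in c]
    w=np.array(w); print(n,np.round(w.mean(0),4),"yaw",np.degrees(np.arctan2(*(w[3]-w[0]+w[2]-w[1])[::-1])))
to([.4013,-.140,.18])
E
```

```text
('side',) [ 0.4017 -0.1388]
('top',) [ 0.4027 -0.1392]
('side', 'top') [ 0.4021 -0.1391]
[ 0.402007   -0.13954328  0.09693718] [ 0.07797544 -0.05498816  0.01801867  0.11878315]
side [0.561  0.1585] yaw -26.34557837982121
top [0.555  0.1669] yaw -26.85175116914256
t 13.93 pos [ 0.5065 -0.3954  0.2014] y-ang -27.1 z [-0.011  0.001 -1.   ] q [ 0.3   0.84  0.58  1.57 -0.54  0.9   0.59] F [-0.2  0.7 -0.4] open 0.802 ff 0.0
tool shift [ 0.1796 -0.2098  0.0227]
```

```bash
python3 -m inch '.2 .015 -.0174 .001 0 0 0;.2 .015 -.0174 .002 0 0 0;.2 .015 -.0174 .002 0 0 0;.2 .015 -.0174 .002 0 0 0;.2 .015 -.0174 .002 0 0 0;.2 .015 -.0174 .002 0 0 0;.2 .015 -.0174 .002 0 0 0;.2 .015 -.0174 .002 0 0 0;.2 .015 -.0174 .002 0 0 0;.2 .015 -.0174 .002 0 0 0;.2 .015 -.0174 .002 0 0 0;.2 .015 -.0174 .002 0 0 0;.2 0 0 0 0 0 0;.2 0 0 0 0 0 0;.2 0 0 0 0 0 0'
python3 -c "
from h import *
to([.402,-.139,.088])"
```

```text
clock: 15.18
tool_pos: [0.4025, -0.1413, 0.1793]
eef_rot: [0.853, 0.522, -0.005, -0.003]
contact_force: [0.6, -0.3, -0.4]
opening: 0.6
finger_force: 0.0
t 15.18 pos [ 0.4025 -0.1413  0.1793] y-ang -27.1 z [-0.012 -0.001 -1.   ] q [-0.08  0.64  0.49  2.22 -0.7   0.44  0.51] F [ 0.6 -0.3 -0.4] open 0.6 ff 0.0
tool shift [ 0.0024 -0.0006  0.0913]
```

```bash
python3 -m inch '.2 .002 0 .015 0 0 0;.2 0 0 .02 0 0 0;.2 0 0 .02 0 0 0;.2 0 0 .015 0 0 0;.2 0 0 .012 0 0 0;.2 0 0 .007 0 0 0;.2 0 0 .002 0 0 0;.2 0 0 0 0 0 0;.2 0 0 0 0 0 0'
python3 -c "
from h import *
to([.402,-.139,.088])"
```

```text
clock: 15.93
tool_pos: [0.4028, -0.1399, 0.089]
eef_rot: [0.853, 0.521, -0.005, -0.002]
contact_force: [-0.4, 0.1, 0.0]
opening: 0.599
finger_force: 0.0
t 15.93 pos [ 0.4028 -0.1399  0.089 ] y-ang -27.2 z [-0.01  -0.001 -1.   ] q [ 0.13  0.79  0.16  2.28 -0.89  0.14  0.65] F [-0.4  0.1  0. ] open 0.599 ff 0.0
tool shift [ 0.0004 -0.0011  0.001 ]
```

```bash
python3 -m inch '-1 0 -.001 0 0 0 0;-1 0 0 0 0 0 0;-1 0 0 0 0 0 0;-1 0 0 0 0 0 0;-1 0 0 0 0 0 0;-1 0 0 0 0 0 0;-1 0 0 0 0 0 0;-1 0 0 0 0 0 0' 12
python3 - <<'E'
from h import *
import json
to([.402,-.139,.088]); np.save("p0.npy",np.mean([get_state()["tool_pos"] for _ in range(5)],0))
# arc rows: tool x = warmer +y, tool z = down
t=np.linspace(0,.76,17);e=1.2217-t
y=-.12*np.sin(e);z=.12*np.cos(e)
print(np.round(np.c_[np.diff(y),-np.diff(z)],4).tolist(), y[-1]-y[0],z[-1]-z[0])
E
```

```text
clock: 16.6
tool_pos: [0.401, -0.1381, 0.0891]
eef_rot: [0.853, 0.522, -0.005, -0.003]
contact_force: [-2.4, 1.3, 3.1]
opening: 0.222
finger_force: 11.8
t 16.6 pos [ 0.401  -0.1381  0.0891] y-ang -27.1 z [-0.012  0.    -1.   ] q [ 0.13  0.79  0.15  2.28 -0.89  0.14  0.65] F [-2.4  1.3  3.1] open 0.222 ff 11.828978396952152
tool shift [-0.0003  0.0013  0.0011]
[[0.0021, -0.0053], [0.0023, -0.0052], [0.0026, -0.0051], [0.0028, -0.005], [0.003, -0.0048], [0.0033, -0.0047], [0.0035, -0.0045], [0.0037, -0.0043], [0.0039, -0.0042], [0.0041, -0.004], [0.0043, -0.0038], [0.0044, -0.0036], [0.0046, -0.0033], [0.0048, -0.0031], [0.0049, -0.0029], [0.005, -0.0027]] 0.05930537314025251 0.06638972516404437
```

```bash
python3 -m inch '-1 .002 0 -.0053 0 0 0;-1 .0023 0 -.0052 0 0 0;-1 .0026 0 -.0051 0 0 0;-1 .0028 0 -.005 0 0 0;-1 .003 0 -.0048 0 0 0;-1 .0033 0 -.0047 0 0 0;-1 .0035 0 -.0045 0 0 0;-1 .0037 0 -.0043 0 0 0;-1 0 0 0 0 0 0;-1 0 0 0 0 0 0'
python3 - <<'E'
from h import *
to([.402,-.139,.088]); 
s=get_state();d=s["tool_pos"]-np.load("p0.npy");print(R.from_euler('z',27,degrees=True).apply(d))
p,P=look("side","4");t,T=look("top","4")
cv2.imwrite("pics/s4c.png",np.hstack([cv2.resize(p[270:345,250:350],(400,300),interpolation=2),cv2.resize(t[265:340,270:370],(400,300),interpolation=2)])[...,::-1])
E
```

```text
clock: 17.43
tool_pos: [0.4117, -0.1172, 0.1283]
eef_rot: [0.853, 0.522, -0.005, -0.003]
contact_force: [-5.9, 2.1, -0.6]
opening: 0.227
finger_force: 11.9
t 17.43 pos [ 0.4117 -0.1172  0.1283] y-ang -27.1 z [-0.012 -0.    -1.   ] q [-0.04  0.73  0.33  2.26 -0.84  0.29  0.56] F [-5.9  2.1 -0.6] open 0.227 ff 11.923785991966724
tool shift [-0.0236  0.0017  0.0404]
[9.76681703e-05 2.35225003e-02 3.92495342e-02]
```

View pics/s4c.png

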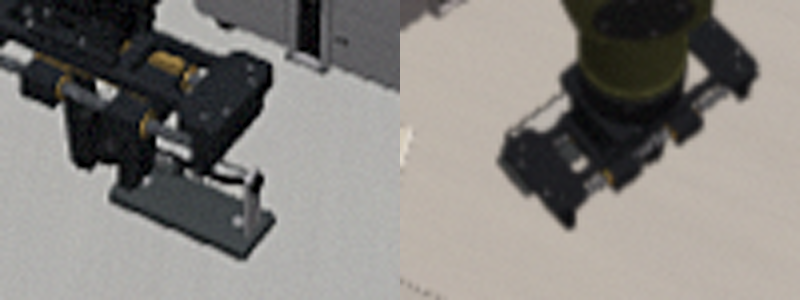

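The knob sits between the fingers and the mirror is tilting with it (left tile, near (110,160)). A side force of about 6 N along the hinge is building, so I will ease that while completing the arc.

```bash
python3 -m inch '-1 .0039 -.0004 -.0042 0 0 0;-1 .0041 -.0004 -.004 0 0 0;-1 .0043 -.0003 -.0038 0 0 0;-1 .0044 -.0003 -.0036 0 0 0;-1 .0046 -.0003 -.0033 0 0 0;-1 .0048 -.0003 -.0031 0 0 0;-1 .0049 -.0003 -.0029 0 0 0;-1 .005 -.0003 -.0027 0 0 0;-1 0 0 0 0 0 0;-1 0 0 0 0 0 0'
cat >>h.py <<'E'
def tilt():
    s=get_state();d=R.from_euler('z',27,degrees=True).apply(s["tool_pos"]-np.load("p0.npy"))
    y,z=d[1]-.12*np.sin(1.2217),d[2]+.12*np.cos(1.2217)
    print("d",np.round(d,4),"radius",np.hypot(y,z),"t",1.2217-np.arctan2(-y,z),"F tool",np.round(R.from_quat(s["eef_rot"]).inv().apply(s["contact_force"]),1))
E
python3 - <<'E'
from h import *
to([.402,-.139,.088]); tilt()
E
```

```text
clock: 18.37
tool_pos: [0.4281, -0.0847, 0.1555]
eef_rot: [0.853, 0.522, -0.004, -0.002]
contact_force: [-0.5, -0.2, -0.1]
opening: 0.232
finger_force: 12.0
t 18.37 pos [ 0.4281 -0.0847  0.1555] y-ang -27.1 z [-0.009 -0.002 -1.   ] q [-0.19  0.69  0.46  2.22 -0.79  0.4   0.45] F [-0.5 -0.2 -0.1] open 0.232 ff 11.958177164196968
tool shift [-0.0599  0.0019  0.0678]
d [-0.      0.0599  0.0664] radius 0.11972749457624533 t 0.7643271819821247 F tool [-0.4 -0.4  0.1]
```

```bash
python3 - <<'E'
from h import *
X=[.5593,.1635,-.4714]; im=[]
for n in("side","top"):
    p,P=look(n,"5")
    Q=R.from_euler('z',-X[2]).apply((P-[X[0],X[1],0]).reshape(-1,3))
    m=(abs(Q[:,0])<.037)&(abs(Q[:,1]+.235)<.035)&(Q[:,2]>.03)&(Q[:,2]<.1); q=Q[m]
    print(n,len(q))
    for it in range(8):
        if len(q)<20: break
        c=q.mean(0);U,S,V=np.linalg.svd(q-c); nv=V[2]*np.sign(V[2][1]); res=abs((q-c)@nv); q=q[res<max(.004,2*np.median(res))]
    if len(q)>=20: print(len(q),c,nv,"rms",res.std(),"elev",np.arctan2(nv[2],nv[1]),"t",1.2217-np.arctan2(nv[2],nv[1]))
    u,v=proj(n,W2w(X,[0,-.235,.055])).astype(int); mm=m.reshape(480,640); o=p.copy(); o[mm]=(o[mm]//2+[60,0,0]).astype(np.uint8)
    im+=[cv2.resize(a[v-35:v+35,u-35:u+35],(380,290) if 0 else (290,290),interpolation=2) for a in(p,o)]
cv2.imwrite("pics/f5.png",np.vstack([np.hstack(im[:2]),np.hstack(im[2:])])[...,::-1]); tilt()
E
```

```text
side 211
165 [ 0.00344703 -0.23696233  0.06275279] [-7.70955870e-04  9.06733864e-01  4.21702627e-01] rms 0.0008192857332876775 elev 0.43532239792292565 t 0.7863776020770743
top 4
d [-0.      0.0594  0.0662] radius 0.11977436025590057 t 0.7601839901538738 F tool [-1.5 -0.3  0.5]
```

View pics/f5.png

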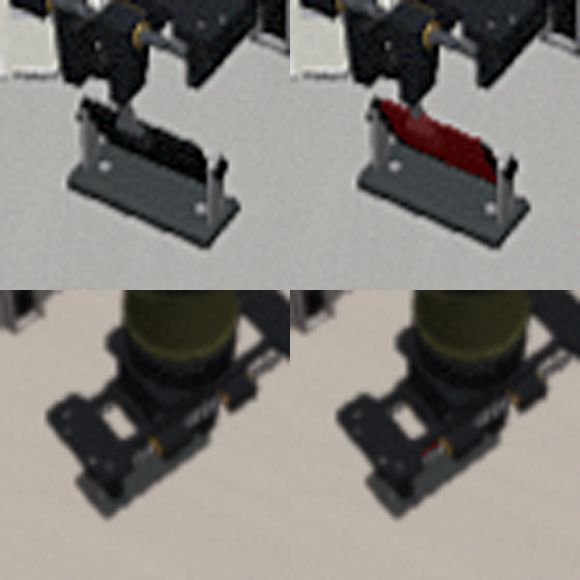

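The mirror's back is visible below the fingers, at (145,135) in the upper left tile. The plane fit gives t = 0.79 and the arm's displacement gives 0.76, against a target of 0.76. The grip is steady, so I hand the job in.

```bash
python3 -m inch '-1 0 0 0 0 0 0;-1 0 0 0 0 0 0;-1 0 0 0 0 0 0;-1 0 0 0 0 0 0;-1 0 0 0 0 0 0;-1 0 0 0 0 0 0'; python3 -c "
from h import *
tilt(); print(r.finish_job())"
```

```text
clock: 18.97
tool_pos: [0.4278, -0.0851, 0.1553]
eef_rot: [0.853, 0.522, -0.004, -0.002]
contact_force: [2.1, -2.0, -1.3]
opening: 0.232
finger_force: 12.0
d [-0.0001  0.0594  0.0662] radius 0.11977870948475512 t 0.7601142519471266 F tool [-0.9  2.8  1.3]
the job is handed in; nothing more can be done
None
```

I handed the job in at 19 s: both paper balls are in the scraps pan, and the arm is holding the mirror by its knob at about 0.76 rad, the angle I worked out for the float; a camera fit of the mirror read 0.79, and I had no picture from the phone to check it against.

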